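Weigh the oblong tin on its hand scale

TASK

Two metal seed tins stand on the windowsill, each clipped under its own sprung hand scale. Weigh the oblong tin: take its scale by the crossbar handle, lift until the tin hangs clear of the sill by at least the thickness of a couple of fingers (3 cm), hold it still for two seconds, then lower it gently, upright, back to where it stood and let go. Leave the round tin and its scale alone.

Things in the scene. Friction and masses are not known exactly. Their poses are not given: they have to be found in the camera images.
- oblong_tin: Lidded oblong bare-metal tin, 84 x 124 mm and 56 mm high, 0.28 to 0.56 kg, loose on the sill (surface at height 0), with a fixed wire bail (top 87 mm up). Origin: centre of its underside; z up, y along its long side. Its scale stands upright on the bail: a thin steel rod fixed to the bail, on which a sprung grey tube (28 mm across, 60 mm long) slides up and down, with a crossbar on top.
- oblong_handle (a point): Centre of the black crossbar on top of the oblong tin's scale: 80 mm long (its own y, along the tin's long side), 16 mm thick (its x), 18 mm high. It lies 200 mm above the tin's underside with the spring slack, straight above the tin's centre. A 12 mm neck joins it to the tube, whose top is 40 mm below the bar's centre; nothing else is beside the bar.
- oblong_scale (a joint): How far the oblong tin's scale is pulled out, in m: 0 slack, 0.05 at its stop. Spring 150 N/m: the tin's weight pulls it out 18 to 37 mm before the tin leaves the sill, so raising the handle 50 mm plus the wanted clearance lifts the tin at least that far. It returns to 0 when the tin stands on the sill again.
- round_tin: Lidded round bare-metal tin, 96 mm across and 56 mm high, under a hand scale of the same make with the same handle at the same height. Origin: centre of its underside, z up. Not to be lifted or shifted.
Not all that is in view belongs to the job. What is shaped like the oblong_tin but green or yellow is not meant.

How it is judged:
By the outcome, as a careful person would: the job done as asked, in the order asked, and still so for the second after the job is handed in, with the robot touching nothing.
It also fails if it takes over 40 s, if anything falls off the work surface, if the arm or the gripper's body presses on something with over 40 N, if the wrist force passes 120 N, or if a joint passes its speed limit or range.

ROBOT

A 6-joint arm with a two-finger parallel gripper is mounted at the origin on the work surface. World frame = base frame: x ahead of the robot, y to its left, z up, the work surface at z = 0. Lengths are in m, angles in degrees, forces in N, time in s.
With the tool pointing down it reaches from about 0.4 to 0.825 m from the base axis. Payload 7 kg.
Tool frame: the origin (TCP) lies at the very end of the fingers, on their centre line; the grasp point (between the pads) lies 19 mm behind it (ctrl.grip_point_offset is the distance from the TCP to the grasp point, in m); x points along the fingers, z is the direction in which the jaws open and shut, and the axes are right-handed (so a half turn about x gives the same grasp; the last joint's range is limited). The gripper opens to 88 mm and grips with 3 to 60 N. Pads are 19 mm wide; open, the fingers measure 130 mm over their backs; the gripper's body (78 mm by 193 mm) begins 47 mm behind the grasp point.
Start: joints at [-56.03, 20.546, 0.682, 0, -70.136, -16.507], TCP at [0.203, -0.644, 0.227] pointing down, gripper open.
Joint ranges: [-176.03, 176.03], [-82.01, 121.73], [-58.28, 71.71], [-173.87, 95.51], [-174.79, -0.11], [-173.66, 173.66]. Speed limits (degrees/s): [136.94, 136.94, 172.46, 180, 180, 180].

INTERFACE

Orientations are given as [roll, pitch, yaw] about the fixed x, y, z axes, in that order (R = Rz(yaw) Ry(pitch) Rx(roll)).
In Python, from plant import get_obs, snapshot, calibration, close_job, ctrl gives the robot as it stands.
- The arm moves only by the tool move_arm, never from a script. Its argument "commands" is a list that holds one entry, the list of rows, each a list of 4 numbers: the shift along the tool's x, y, z in cm, then the turn about the tool's x in rad. In form: [[[dx, dy, dz, spin], ...]]. A call has 1 to 8 rows; each row shifts and turns the commanded pose from where the row before left it, along the tool's axes as they then stand; what a row does not reach is not made up. A row lasts 1/10 s, in which the tool goes at most 50 mm and 8.59 degrees, less where a joint would pass 70% of its speed; a pose out of reach is approached as far as the arm can. A call with a gripper value outside its range is refused whole. "jaw" is the finger opening in cm, from 0 to 8.76, set as the call begins (left out, the last holds). The fingers move at their own pace and stop on an object; the grip force is fixed at half the most. Time passes only in rows, so rows that do not move let the fingers close. It gives the time, the measured TCP pose, the force and the opening at its end, in the units of the state.
- get_obs(): the state, without advancing time (a new reading comes with each control period).
- snapshot(name): name is "side" or "top" or "wrist"; returns (picture, depth): 420x560x3 uint8, red, green, blue; 420x560 float32, m along the optical axis (not along the pixel's ray), 0 where there is no reading.
- calibration(name): a dict with "mtx" (3x3 intrinsics, pixels), "T" (4x4, takes a point from camera to world coordinates); the wrist camera has in their place "tool_from_camera" (4x4, takes a point from camera to tool coordinates, whose origin is the TCP and whose axes are the tool frame's). Camera axes: x right, y up, looking along -z (the intrinsics and any distortion apply to the point x, -y, -z); pixel columns grow to the right and rows downward; lengths in m; the calibration is good to about 2 mm. A picture is of the moment at which its call begins: read the wrist's pose just before it. calibration takes no time and is no camera call.
- close_job(): hands the job in, once; it reports no verdict.
The state is a dict: "clock": time; "joint_pos": joint angles; "qvel": joint speeds; "tau": joint torques, N m; "tool_pos": TCP position; "orientation": TCP orientation; "force": force on the tool from outside, world axes, zero at the start; "moment": the same for the moment, N m; "opening": finger opening in m.
Only numpy, scipy, OpenCV 4.12 (cv2) and the standard library are available. Lean on these libraries where they do the work, as an engineer would, in place of code of your own. Each camera call takes 0.05 s, during which the arm holds its last target. There are 200 camera calls.

## Working session

There is one attempt and no reset: what is moved stays moved. The work goes in short steps, Python scripts to look and compute and a tool call to move; the robot and the scene stay as the last step left them, time stands still between calls to the robot, and variables do not carry over. Pictures are saved under pics/ and viewed, about 8 in all and at most 12, crops included, and the job is handed in when it is done.

Besides the shell and the picture viewer there is one more tool, called after "Emit:" by a JSON object that holds its "name" and its "arguments". move_arm: Moves the arm, as the interface text tells. Its arguments: {"type":"object","properties":{"commands":{"type":"array"},"jaw":{"type":"number"}},"required":["commands"]}

```bash
mkdir -p pics
cat > h.py <<'E'
import numpy as np, cv2
from scipy.spatial.transform import Rotation as R
from plant import get_obs, snapshot, calibration, close_job, ctrl
def toolT():
    o=get_obs(); T=np.eye(4); T[:3,:3]=R.from_euler('xyz',o['orientation'],degrees=True).as_matrix(); T[:3,3]=o['tool_pos']; return T
def grab(n,f):
    c=calibration(n); T=c['T'] if 'T' in c else toolT()@c['tool_from_camera']
    p,d=snapshot(n); cv2.imwrite('pics/%s.png'%f,p[:,:,::-1]); np.savez('pics/%s.npz'%f,p=p,d=d,T=T,K=c['mtx']); return p,d,T,c['mtx']
def cloud(d,T,K):
    v,u=np.mgrid[:d.shape[0],:d.shape[1]]
    P=np.stack([(u-K[0,2])/K[0,0]*d,-(v-K[1,2])/K[1,1]*d,-d],-1)
    return P@T[:3,:3].T+T[:3,3]
E
python3 - <<'E'
from h import *
print(get_obs()); print(toolT().round(3)); print({k:np.shape(v) for k,v in calibration('top').items()})
a=grab('top','top1');b=grab('side','side1')
cv2.imwrite('pics/both.png',cv2.resize(np.vstack([a[0],b[0]])[:,:,::-1],None,fx=.71,fy=.71,interpolation=cv2.INTER_AREA))
print(a[2].round(2),b[2].round(2))
E
```

```text
{'clock': 0.0, 'joint_pos': array([-5.60282209e+01,  2.05909779e+01,  6.31760749e-01, -2.03333580e-02,
       -7.01353488e+01, -1.65066793e+01]), 'qvel': array([ 0.10119079, -0.01091876, -0.04460684,  0.10921655,  0.04552119,
       -0.03052314]), 'tau': array([ 4.92872332e-04, -5.82720244e+01,  2.93052399e+01,  6.99735001e+00,
        6.73428556e-03, -2.09383011e-04]), 'tool_pos': array([ 0.20240073, -0.64340967,  0.22561189]), 'orientation': array([  5.08107356,  89.90352093, 112.53924832]), 'force': array([-0.25348712,  0.29618913, -0.56528653]), 'moment': array([ 0.01402714, -0.00075929, -0.01185756]), 'opening': 0.08769629726935364}
[[-0.001 -0.954 -0.3    0.202]
 [ 0.002 -0.3    0.954 -0.643]
 [-1.     0.     0.002  0.226]
 [ 0.     0.     0.     1.   ]]
{'mtx': (3, 3), 'T': (4, 4)}
[[-0.01  1.   -0.08  0.32]
 [-1.   -0.01  0.01 -0.04]
 [ 0.01  0.08  1.    1.42]
 [ 0.    0.    0.    1.  ]] [[-0.86  0.32 -0.39 -0.07]
 [-0.51 -0.53  0.68  0.8 ]
 [ 0.01  0.78  0.62  0.93]
 [ 0.    0.    0.    1.  ]]
```

View pics/both.png

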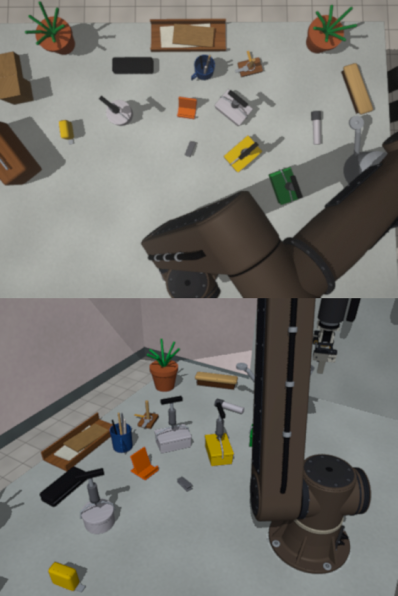

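The picture shows both views. In the top view, at full scale, the bare-metal oblong tin is near pixel (328,148) with its black bar near (334,137). The round tin is near (168,155), and the yellow and green decoys are near (342,215) and (402,260).

Run:
```python
from h import *
z=np.load('pics/top1.npz'); P=cloud(z['d'],z['T'],z['K']); p=z['p'].astype(int)
Z=P[...,2]; win=np.zeros(Z.shape,bool); win[112:185,285:375]=1
print('sill',np.median(Z[180:200,290:310]))
for n,m in [('bar',win&(Z>.16)&(Z<.25)),('lid',win&(Z>.035)&(Z<.075)&(p.min(-1)>90))]:
    Q=P[m]; r=cv2.minAreaRect((Q[:,:2]*1000).astype(np.float32)); print(n,m.sum(),Q.mean(0).round(4),np.median(Q[:,2]),r)
    b=cv2.boxPoints(r)/1000; print(b.round(3).tolist())
# tall things nearby
c=P[win&(Z>.16)&(Z<.25)].mean(0)
near=(np.hypot(P[...,0]-c[0],P[...,1]-c[1])<.25)&(Z>.07)
n,l,s,_=cv2.connectedComponentsWithStats(near.astype(np.uint8))
for i in range(1,n):
    if s[i,4]>8: Q=P[l==i]; print(s[i],Q.min(0).round(3),Q.max(0).round(3))
a=cv2.resize(p[95:200,260:400].astype(np.uint8)[:,:,::-1],None,fx=4,fy=4,interpolation=cv2.INTER_CUBIC)
cv2.imwrite('pics/crop1.png',a)
```

```text
sill -0.00034847160458351123
bar 277 [ 0.5848 -0.1733  0.2027] 0.20715025574079338 ((584.564453125, -172.92050170898438), (79.4587631225586, 20.540578842163086), 50.9445915222168)
[[0.5519999861717224, -0.19699999690055847], [0.5680000185966492, -0.20999999344348907], [0.6179999709129333, -0.14900000393390656], [0.6019999980926514, -0.13600000739097595]]
lid 1040 [ 0.5776 -0.17    0.0556] 0.05549382504989453 ((585.37158203125, -174.44810485839844), (130.03738403320312, 84.6335678100586), 51.090415954589844)
[[0.5120000243186951, -0.1979999989271164], [0.5770000219345093, -0.25200000405311584], [0.6589999794960022, -0.15000000596046448], [0.5929999947547913, -0.09700000286102295]]
[272  77  31  30 272] [ 0.703 -0.102  0.07 ] [ 0.785 -0.021  0.146]
[353  82   7   9  42] [ 0.747 -0.253  0.071] [ 0.762 -0.24   0.104]
[313 127  37  38 422] [ 0.546 -0.217  0.07 ] [ 0.622 -0.13   0.215]
[252 136  25   8  99] [ 0.605 -0.031  0.07 ] [0.624 0.034 0.084]
[327 200  38  30 296] [ 0.373 -0.24   0.072] [ 0.437 -0.163  0.215]
```

View pics/crop1.png

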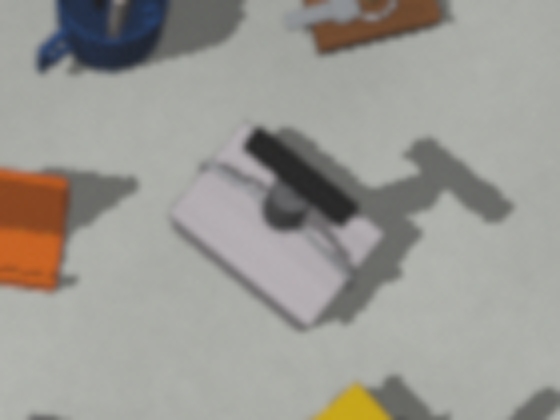

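Emit:
{"name": "move_arm", "arguments": {"commands": [[[-2,0,0,-0.146],[-2,0,0,-0.146],[-2,0,0,-0.146],[-2,0,0,-0.146],[0,0,0,0]]]}}

```text
clock: 0.6
tool_pos: [0.2028, -0.6449, 0.3096]
orientation: [150.5, 89.8, -68.3]
force: [-0.4, 0.3, 0.7]
opening: 0.0878
```

Run:
```python
from h import *
T=toolT(); print(T.round(4)); print(T[:3,:3].T@(np.array([.5846,-.173,.306])-T[:3,3]))
z=np.load('pics/top1.npz'); P=cloud(z['d'],z['T'],z['K'])
a=np.array([.25,-.59]);b=np.array([.585,-.173]);u=(b-a)/np.linalg.norm(b-a)
s=(P[...,:2]-a)@u; t=(P[...,:2]-a)@[-u[1],u[0]]
m=(s>.05)&(s<.56)&(abs(t)<.13)&(P[...,2]>.1)&(P[...,2]<.5)
print(np.histogram(P[m][:,2],8))
```

```text
[[ 0.0016 -0.6268 -0.7792  0.2028]
 [-0.004  -0.7792  0.6268 -0.6449]
 [-1.      0.0021 -0.0038  0.3096]
 [ 0.      0.      0.      1.    ]]
[ 0.00228851 -0.60700575 -0.00169018]
(array([ 80,  61,  47,  68,  85,   6,  42, 538]), array([0.10001887, 0.11456808, 0.12911729, 0.14366649, 0.1582157 ,
       0.17276491, 0.18731411, 0.20186332, 0.21641253]))
```

Nothing taller than 0.216 is on the path. I'll travel and stop 8 cm short of the bar so the wrist camera can look.

Emit:
{"name": "move_arm", "arguments": {"commands": [[[0,-3,0,0],[0,-4,0,0],[0,-4,0,0],[0,-4,0,0],[0,-4,0,0],[0,-4,0,0],[0,-4,0,0],[0,-4,0,0]]]}}

```text
clock: 1.4
tool_pos: [0.3985, -0.4015, 0.3058]
orientation: [-6.9, 89.9, 133.9]
force: [0.7, -0.2, 0.2]
opening: 0.0875
```

Emit:
{"name": "move_arm", "arguments": {"commands": [[[0,-4,0,0],[0,-4,0,0],[0,-4,0,0],[0,-4,0,0],[0,-4,0,0],[0,-2,0,0],[0,0,0,0],[0,0,0,0]]]}}

```text
clock: 2.2
tool_pos: [0.5365, -0.232, 0.3057]
orientation: [28.1, 89.9, 169.0]
force: [0.4, -0.0, 0.2]
opening: 0.0878
```

```bash
cat > bar.py <<'E'
from h import *
import sys
p,d,T,K=grab('wrist',sys.argv[1]); P=cloud(d,T,K); Z=P[...,2]
m=(Z>.18)&(Z<.23)&(p.max(-1)<90)&(np.hypot(P[...,0]-.585,P[...,1]+.173)<.08)
Q=P[m]; top=Q[Q[:,2]>.2]; r=cv2.minAreaRect((top[:,:2]*1000).astype(np.float32)); print(len(Q),np.percentile(Q[:,2],[5,50,95]).round(4),r)
c=np.r_[np.array(r[0])/1000,.181]; t=toolT(); print(get_obs()['tool_pos'],'delta tool cm',100*t[:3,:3].T@(c-t[:3,3])); 
zz=t[:3,2]; print('tool z deg',np.degrees(np.arctan2(zz[1],zz[0])))
E
python3 bar.py w1
```

```text
694 [0.1984 0.2083 0.2096] ((582.06103515625, -180.1769256591797), (62.37042999267578, 15.815858840942383), 50.36450958251953)
[ 0.53615351 -0.23252823  0.30593636] delta tool cm [12.48951723 -6.96497094 -0.27141606]
tool z deg 140.88467725107685
```

View pics/w1.png

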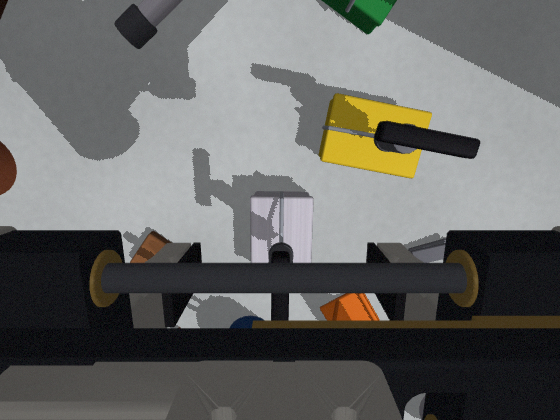

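The wrist view shows the bar between the open fingers, near (282,255), with its far part hidden by the gripper. Top and wrist estimates differ by about 2 mm across the jaws, so I'll split it, centre above the bar and descend.

Emit:
{"name": "move_arm", "arguments": {"commands": [[[0,-3.8,0,0],[0,-3.8,-0.15,0],[2,0,0,0],[2.5,0,0,0],[2.5,0,0,0],[2.5,0,0,0],[2,0,0,0],[1,0,0,0]]]}}

```text
clock: 3.05
tool_pos: [0.584, -0.1753, 0.1795]
orientation: [32.0, 89.8, 172.8]
force: [-0.6, -0.0, 0.3]
opening: 0.0874
```

Run:
```python
from h import *
print(get_obs()['tool_pos'],get_obs()['force'])
a=grab('wrist','w2')[0]; b=grab('side','s2')[0]
c=np.hstack([a[200:420,180:380],cv2.resize(b[100:265,170:320],(200,220))])
cv2.imwrite('pics/c2.png',cv2.resize(c,None,fx=2,fy=2)[:,:,::-1])
```

```text
[ 0.58404798 -0.17532557  0.17954388] [-0.62842748 -0.00673455  0.29770566]
```

View pics/c2.png

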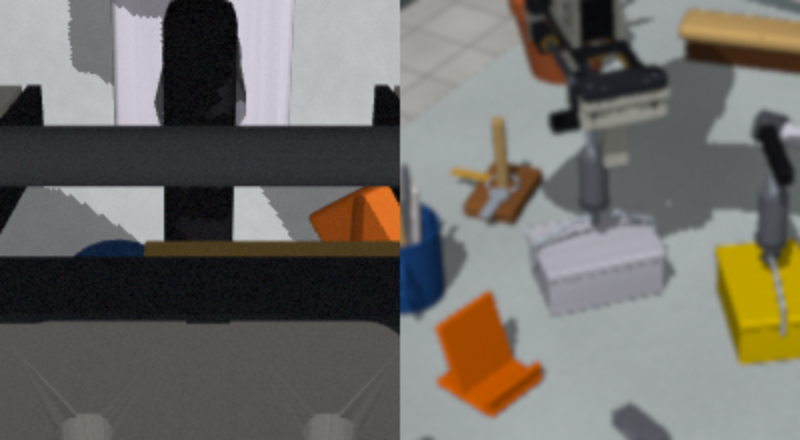

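The bar is between the fingers: bar centre at column 201, finger midpoint about 207 in the crop, so roughly 1 mm off. The wrist depth says the same. I'll nudge 1 mm and close.

Emit:
{"name": "move_arm", "arguments": {"commands": [[[0,0,-0.1,0],[0,0,0,0]]]}}

```text
clock: 3.35
tool_pos: [0.5872, -0.1754, 0.183]
orientation: [-149.3, 89.9, -8.4]
force: [0.1, -0.1, -0.0]
opening: 0.0876
```

Emit:
{"name": "move_arm", "arguments": {"commands": [[[0,0,0,0],[0,0,0,0],[0,0,0,0],[0,0,0,0],[0,0,0,0],[0,0,0,0],[0,0,0,0],[0,0,0,0]]], "jaw": 0}}

```text
clock: 4.15
tool_pos: [0.5865, -0.175, 0.1815]
orientation: [52.2, 90.0, -166.8]
force: [-0.1, -0.2, 0.1]
opening: 0.0293
```

Emit:
{"name": "move_arm", "arguments": {"commands": [[[0,0,0,0],[0,0,0,0],[0,0,0,0],[0,0,0,0],[0,0,0,0]]]}}

```text
clock: 4.65
tool_pos: [0.5866, -0.175, 0.1816]
orientation: [-133.3, 90.0, 7.7]
force: [0.9, -0.1, -1.1]
opening: 0.0157
```

Gripped (opening 15.7 mm). Now a slow lift.

Emit:
{"name": "move_arm", "arguments": {"commands": [[[-0.3,0,0,0],[-0.5,0,0,0],[-0.5,0,0,0],[-0.5,0,0,0],[-0.5,0,0,0],[-0.5,0,0,0],[-0.5,0,0,0],[-0.5,0,0,0]]]}}

```text
clock: 5.45
tool_pos: [0.5857, -0.1749, 0.2193]
orientation: [26.7, 89.9, 167.6]
force: [-0.6, -0.0, -5.9]
opening: 0.0157
```

Emit:
{"name": "move_arm", "arguments": {"commands": [[[-0.5,0,0,0],[-0.5,0,0,0],[-0.5,0,0,0],[-0.5,0,0,0],[-0.5,0,0,0],[-0.5,0,0,0],[-0.5,0,0,0],[-0.5,0,0,0]]]}}

```text
clock: 6.25
tool_pos: [0.5864, -0.175, 0.26]
orientation: [27.6, 90.0, 168.5]
force: [0.4, -0.1, -7.1]
opening: 0.0159
```

Emit:
{"name": "move_arm", "arguments": {"commands": [[[-0.5,0,0,0],[-0.4,0,0,0],[-0.3,0,0,0],[0,0,0,0],[0,0,0,0],[0,0,0,0],[0,0,0,0],[0,0,0,0]]]}}

```text
clock: 7.05
tool_pos: [0.5864, -0.175, 0.2714]
orientation: [26.3, 90.0, 167.2]
force: [0.3, -0.1, -6.6]
opening: 0.0154
```

Run:
```python
from h import *
o=get_obs();print(o['tool_pos'],o['force'],o['moment'],o['opening'])
b,d,T,K=grab('side','s3'); P=cloud(d,T,K)
# tin visible points: bright, near handle
m=(np.hypot(P[...,0]-.585,P[...,1]+.175)<.085)&(P[...,2]>.012)&(P[...,2]<.14)&(b.min(-1)>90)
print('low/high of tin',np.percentile(P[m][:,2],[0,1,5,50,95,99]).round(4))
cv2.imwrite('pics/c3.png',cv2.resize(b[60:280,150:350],None,fx=2,fy=2)[:,:,::-1])
```

```text
[ 0.58641392 -0.17498274  0.27138597] [ 0.29230114 -0.05110781 -6.59928266] [-0.01996926  0.0145363   0.01239894] 0.01543904607357759
low/high of tin [0.0523 0.0558 0.0613 0.1071 0.1183 0.1375]
```

View pics/c3.png

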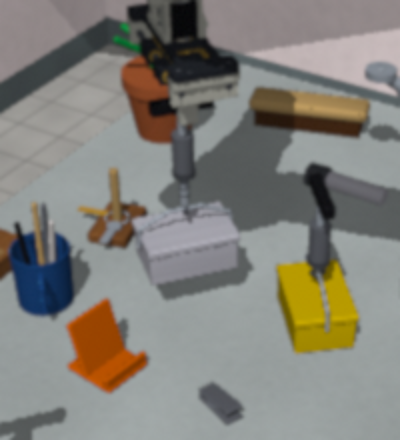

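The tin hangs level and clear by about 52 mm, with 6.6 N at the wrist. I'll hold it for over 2 s.

Emit:
{"name": "move_arm", "arguments": {"commands": [[[0,0,0,0],[0,0,0,0],[0,0,0,0],[0,0,0,0],[0,0,0,0],[0,0,0,0],[0,0,0,0],[0,0,0,0]]]}}

```text
clock: 7.9
tool_pos: [0.5865, -0.175, 0.2716]
orientation: [-127.2, 90.0, 13.7]
force: [-0.1, 0.5, -5.6]
opening: 0.0158
```

Emit:
{"name": "move_arm", "arguments": {"commands": [[[0,0,0,0],[0,0,0,0],[0,0,0,0],[0,0,0,0],[0,0,0,0],[0,0,0,0],[0,0,0,0],[0,0,0,0]]]}}

```text
clock: 8.7
tool_pos: [0.5865, -0.175, 0.2715]
orientation: [36.6, 90.0, 177.5]
force: [0.4, -0.2, -5.8]
opening: 0.0156
```

Emit:
{"name": "move_arm", "arguments": {"commands": [[[0,0,0,0],[0,0,0,0],[0,0,0,0],[0,0,0,0],[0,0,0,0],[0,0,0,0],[0,0,0,0],[0,0,0,0]]]}}

```text
clock: 9.5
tool_pos: [0.5865, -0.175, 0.2716]
orientation: [-112.8, 90.0, 28.1]
force: [-0.7, -0.6, -6.5]
opening: 0.0156
```

Emit:
{"name": "move_arm", "arguments": {"commands": [[[0,0,0,0],[0,0,0,0],[0,0,0,0],[0,0,0,0],[0,0,0,0],[0,0,0,0],[0,0,0,0],[0,0,0,0]]]}}

```text
clock: 10.3
tool_pos: [0.5865, -0.175, 0.2716]
orientation: [-152.9, 90.0, -12.0]
force: [0.3, 0.5, -5.8]
opening: 0.0156
```

Run:
```python
from h import *
b,d,T,K=grab('side','s4'); P=cloud(d,T,K); o=get_obs(); print(o['clock'],o['tool_pos'],o['force'])
m=(np.hypot(P[...,0]-.585,P[...,1]+.175)<.085)&(P[...,2]>.012)&(P[...,2]<.14)&(b.min(-1)>90)
print('tin',np.percentile(P[m][:,2],[0,1,5,50,95,99]).round(4),P[m].mean(0))
```

```text
10.35 [ 0.58649063 -0.17500677  0.27155256] [-0.19969175  0.80266654 -6.1790004 ]
tin [0.0524 0.0562 0.0608 0.1072 0.1191 0.1379] [ 0.57511816 -0.15691051  0.09757798]
```

Held still. Now lower: fast at first, then gently through touchdown.

Emit:
{"name": "move_arm", "arguments": {"commands": [[[0.3,0,0,0],[0.5,0,0,0],[0.5,0,0,0],[0.5,0,0,0],[0.5,0,0,0],[0.5,0,0,0],[0.4,0,0,0],[0.3,0,0,0]]]}}

```text
clock: 11.15
tool_pos: [0.5864, -0.175, 0.2361]
orientation: [33.7, 90.0, 174.6]
force: [0.6, -0.1, -5.7]
opening: 0.0155
```

Emit:
{"name": "move_arm", "arguments": {"commands": [[[0.2,0,0,0],[0.2,0,0,0],[0.2,0,0,0],[0.2,0,0,0],[0.2,0,0,0],[0.2,0,0,0],[0.2,0,0,0],[0.2,0,0,0]]]}}

```text
clock: 11.95
tool_pos: [0.5865, -0.175, 0.2204]
orientation: [-141.4, 90.0, -0.4]
force: [0.7, -0.0, -6.1]
opening: 0.0162
```

Emit:
{"name": "move_arm", "arguments": {"commands": [[[0.2,0,0,0],[0.2,0,0,0],[0.2,0,0,0],[0.2,0,0,0],[0.2,0,0,0],[0.2,0,0,0],[0.2,0,0,0],[0.3,0,0,0]]]}}

```text
clock: 12.75
tool_pos: [0.5866, -0.1751, 0.2037]
orientation: [-167.5, 90.0, -26.6]
force: [-0.1, -0.3, -3.0]
opening: 0.0156
```

Emit:
{"name": "move_arm", "arguments": {"commands": [[[0.4,0,0,0],[0.4,0,0,0],[0.4,0,0,0],[0.4,0,0,0],[0.3,0,0,0],[0,0,0,0],[0,0,0,0]]]}}

```text
clock: 13.45
tool_pos: [0.5866, -0.1751, 0.1847]
orientation: [176.0, 90.0, -43.0]
force: [-0.1, -1.2, -0.9]
opening: 0.016
```

Emit:
{"name": "move_arm", "arguments": {"commands": [[[0.2,0,0,0],[0.1,0,0,0],[0,0,0,0],[0,0,0,0],[0,0,0,0]]]}}

```text
clock: 13.95
tool_pos: [0.5865, -0.175, 0.1817]
orientation: [-164.6, 90.0, -23.7]
force: [-0.8, -0.9, -0.1]
opening: 0.0156
```

Emit:
{"name": "move_arm", "arguments": {"commands": [[[0,0,0,0],[0,0,0,0],[0,0,0,0],[0,0,0,0],[0,0,0,0],[0,0,0,0],[0,0,0,0],[0,0,0,0]]], "jaw": 8.7}}

```text
clock: 14.75
tool_pos: [0.5865, -0.175, 0.1816]
orientation: [147.5, 90.0, -71.6]
force: [-0.1, 0.1, 0.2]
opening: 0.0743
```

Emit:
{"name": "move_arm", "arguments": {"commands": [[[0,0,0,0],[0,0,0,0],[0,0,0,0],[0,0,0,0],[0,0,0,0]]]}}

```text
clock: 15.25
tool_pos: [0.5865, -0.175, 0.1816]
orientation: [-166.8, 90.0, -25.9]
force: [-0.5, -0.2, -0.3]
opening: 0.0868
```

Emit:
{"name": "move_arm", "arguments": {"commands": [[[-0.5,0,0,0],[-1,0,0,0],[-2,0,0,0],[-2,0,0,0],[-2,0,0,0],[-2,0,0,0],[-2,0,0,0],[-1,0,0,0]]]}}

```text
clock: 16.05
tool_pos: [0.5872, -0.1752, 0.3096]
orientation: [-149.4, 89.8, -8.5]
force: [-0.1, -0.6, 0.3]
opening: 0.0871
```

Emit:
{"name": "move_arm", "arguments": {"commands": [[[0,4,0,0],[0,4,0,0],[0,4,0,0],[0,4,0,0],[0,4,0,0],[0,4,0,0],[0,2,0,0],[0,0,0,0]]]}}

```text
clock: 16.85
tool_pos: [0.4208, -0.3785, 0.3068]
orientation: [88.2, 90.0, -131.1]
force: [0.5, 0.1, 1.0]
opening: 0.0873
```

Run:
```python
from h import *
p,d,T,K=grab('top','top5'); q=grab('side','s5')[0]
for f in('top1','top5'):
  z=np.load('pics/%s.npz'%f);P=cloud(z['d'],z['T'],z['K']);Z=P[...,2];p=z['p'].astype(int)
  for n,(r0,r1,c0,c1) in {'oblong':(112,185,285,375),'round':(120,185,130,195)}.items():
    w=np.zeros(Z.shape,bool);w[r0:r1,c0:c1]=1
    for k,m in [('bar',w&(Z>.16)&(Z<.25)),('lid',w&(Z>.035)&(Z<.075)&(p.min(-1)>90))]:
        Q=P[m]; print(f,n,k,len(Q),np.median(Q[:,2]).round(4),np.round(Q.mean(0),4),[np.round(x,1) for x in cv2.minAreaRect((Q[:,:2]*1000).astype(np.float32))])
cv2.imwrite('pics/c5.png',np.hstack([p.astype(np.uint8)[80:300,120:420],q[90:310,60:360]])[:,:,::-1])
```

```text
top1 oblong bar 277 0.2072 [ 0.5848 -0.1733  0.2027] [array([ 584.6, -172.9]), array([79.5, 20.5]), np.float64(50.9)]
top1 oblong lid 1040 0.0555 [ 0.5776 -0.17    0.0556] [array([ 585.4, -174.4]), array([130. ,  84.6]), np.float64(51.1)]
top1 round bar 232 0.208 [0.5691 0.2633 0.2071] [array([568.3, 264.7]), array([79.9, 19. ]), np.float64(50.8)]
top1 round lid 782 0.0551 [0.5668 0.2606 0.0555] [array([569.8, 264.5]), array([93.8, 94.3]), np.float64(89.9)]
top5 oblong bar 179 0.2072 [ 0.5909 -0.164   0.2011] [array([ 584.3, -172.3]), array([79.4, 22.3]), np.float64(42.8)]
top5 oblong lid 933 0.0555 [ 0.5788 -0.1622  0.0556] [array([ 584.7, -172.3]), array([127.6,  83. ]), np.float64(48.4)]
top5 round bar 235 0.2076 [0.5691 0.2634 0.2062] [array([568.4, 265.7]), array([79.9, 21.8]), np.float64(50.9)]
top5 round lid 802 0.0554 [0.5663 0.2597 0.0554] [array([570.2, 263.5]), array([94.6, 95. ]), np.float64(3.2)]
```

View pics/c5.png

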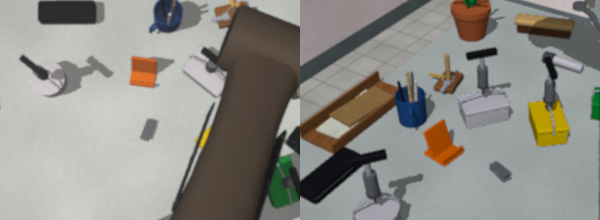

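The tin stands upright with its scale slack and the round tin is unchanged. The arm partly hides the oblong tin in the top view, so I'll compare the side views from before and after, then hand in.

Run:
```python
from h import *
C=[]
for f in('side1','s5'):
  z=np.load('pics/%s.npz'%f);P=cloud(z['d'],z['T'],z['K']);b=z['p']
  near=np.hypot(P[...,0]-.585,P[...,1]+.174)<.09
  for k,m in [('tin',near&(P[...,2]>.012)&(P[...,2]<.075)&(b.min(-1)>90)),('bar',near&(P[...,2]>.18)&(P[...,2]<.225))]:
    Q=P[m]; v,u=np.nonzero(m); print(f,k,len(Q),Q.mean(0).round(4),Q[:,2].max().round(4),u.mean().round(2),v.mean().round(2))
o=get_obs(); print(o['clock'],o['qvel'].round(2)); print(close_job())
```

```text
side1 tin 1364 [ 0.576  -0.1569  0.0459] 0.075 243.09 196.97
side1 bar 280 [ 0.5853 -0.1686  0.202 ] 0.2112 240.8 143.86
s5 tin 1382 [ 0.5763 -0.1578  0.0462] 0.0745 243.19 196.67
s5 bar 279 [ 0.5846 -0.1687  0.2017] 0.2121 241.05 144.01
16.95 [ 1.44  0.14  0.09  0.05  0.09 -0.22]
the job is handed in; nothing more can be done
None
```

I weighed the oblong tin and put it back where it stood, and the job is handed in at about 17 s of the 40 s allowed.

- **Lift and hold:** I gripped the crossbar handle and raised it 90 mm. The tin hung about 52 mm clear of the sill, and I held it still for about 3.5 s at roughly 6 N on the wrist.
- **Lowering:** I lowered it slowly through touchdown until the spring was slack and the wrist force was near 0 N. Then I let go and backed the arm away.
- **Last checks:** The side camera, before and after, shows the oblong tin and its bar back within about 1 mm, upright, with the bar at its slack height. The round tin and its scale match within camera noise.
- **One check that disagreed:** In the final top view the oblong tin's angle read 48° instead of 51°, and its bar 43° instead of 51°. The arm was hiding part of the tin there, so I relied on the unobstructed side view.

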